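# True up a screen-frame corner with the square

## Robot

A 6-joint arm with a two-finger parallel gripper is mounted at the origin on the work surface. World frame = base frame: x ahead of the robot, y to its left, z up, the work surface at z = 0. Lengths are in mm, angles in rad, forces in N, time in s.
With the tool pointing down it reaches from about 350 to 775 mm from the base axis. Payload 7.3 kg.
Tool frame: the origin (TCP) lies between the finger pads; the fingertips stand 22 mm ahead of it and the grasp point (between the pads) lies 3 mm ahead of it (nose_length is the distance from the TCP to the fingertips, in mm); z points along the fingers, y is the direction in which the jaws open and shut (so a half turn about z gives the same grasp; the last joint's range is limited). The gripper opens to 92 mm and grips with 3 to 60 N. Pads are 19 mm wide; open, the fingers measure 130 mm over their backs; the gripper's body (75 mm by 190 mm) begins 47 mm behind the grasp point.
Start: joints at [-1.493, 0.342, 1.524, -0, 1.275, -0.146], TCP at [116.538, -511.92, 248.741] pointing down, gripper open.
Joint ranges: [-2.53, 2.53], [-0.77, 2.02], [0.04, 2.7], [-1, 4.14], [0.28, 2.66], [-3.11, 3.11]. Speed limits (rad/s): [2.57, 2.57, 3.14, 3.14, 3.14, 3.14].

## Interface

Orientations are given as [roll, pitch, yaw] about the fixed x, y, z axes, in that order (R = Rz(yaw) Ry(pitch) Rx(roll)).
In Python, from plant import get_obs, capture, close_job, nose_length gives the robot as it stands.
- The arm moves only by the tool step_arm, never from a script. Its argument "increments" is text: rows parted by semicolons, each of 7 numbers parted by spaces: the turn, a rotation vector about the tool's x, y, z in rad, then the shift along the tool's x, y, z in mm, then the opening, from -1 (shut) to 1 (fully open). A call has 1 to 20 rows; each row is the pose to reach, as a shift and turn from the pose commanded when the call began, along the tool's axes at that moment; what a row does not reach only later rows make up. A row lasts 1/8 s, in which the tool goes at most 62.5 mm and 10.7 degrees, less where a joint would pass 70% of its speed; a pose out of reach is approached as far as the arm can. A call with a gripper value outside its range is refused whole. The fingers move at their own pace and stop on an object; the grip force is fixed at half the most. Time passes only in rows, so rows that repeat a pose let the fingers close. It gives the time, the measured TCP pose, the force and the opening at its end, in the units of the state.
- get_obs(): the state, without advancing time (a new reading comes with each control period).
- capture(name): name is "side" or "top"; returns a dict with "frame" (480x640x3 uint8, red, green, blue), "K" (3x3 intrinsics, pixels), "extrinsics" (4x4, takes a point from world to camera coordinates). Camera axes: x right, y down, z forward; pixel columns grow to the right and rows downward; lengths in mm; the calibration is good to about 2 mm. A picture is of the moment at which its call begins. There is no depth.
- close_job(): hands the job in, once; it reports no verdict.
The state is a dict: "time": time; "joint_positions": joint angles; "dq": joint speeds; "tau": joint torques, N m; "tool_pos": TCP position; "tcp_rot": TCP orientation; "contact_force": force on the tool from outside, world axes, zero at the start; "moment": the same for the moment, N m; "grip_width": finger opening in mm.
Only numpy, scipy, OpenCV 4.12 (cv2) and the standard library are available. Lean on these libraries where they do the work, as an engineer would, in place of code of your own. Each camera call takes 0.05 s, during which the arm holds its last target.

## Task

The corner of the screen frame has sprung out of true: its loose rail leans inwards. Take the aluminium square with the wooden grip, lay it flat on the mat inside the frame corner and press it gently home until one leg lies flush along the fixed bar and the other flush along the loose rail, so that the rail stands at a right angle, and finish while still holding it pressed there. Leave everything else on the table where it is.

Things in the scene. Friction and masses are not known exactly. Their poses are not given: they have to be found in the camera images.
- square_grip (a point): Centre of the square's dark wooden grip: an upright block from 14 to 59 above the square's underside (this point: 36), 22 thick along the diagonal (x+y, midway between its own x and y axes; grasp across this), 55 long across it. Seated, this point is at x = 48, y = 48 in the frame's axes, with the two x axes parallel. Axes: those of the square.
- square_corner (a point): Outside corner of the loose aluminium square (0.4 kg), a flat L 14 thick on the mat; at x = -48, y = -48 from the grip's centre, 7 above the underside. From it one leg runs along its own +x (140 long, 24 wide), the other along +y (120 long, 24 wide), joined by a gusset; smooth, slides easily. The outer faces, on the planes y = 0 and x = 0 through this point, go against the frame.
- frame: Corner of an unfinished wooden screen frame, fixed, bars 36 wide, 30 high. Origin at the foot of the inside corner edge, on the mat (mat 2 above the table top), z up. The fixed bar runs along +x, 200 from the corner, inner face on y = 0; the loose rail along +y, inner face on x = 0 when true. Inside is towards +x, +y. A steel plate 2 thick lies on top of the corner.
- stile: The fixed bar of the frame; same origin and axes as the frame. Two steel brackets, 25 high, stand on its outer side.
- rail (a joint): Angle (rad) of the loose rail about the upright inside corner edge: 0 = square to the fixed bar, negative = leaning inwards (towards frame +x), as it starts (about -0.08 to -0.12). It is sprung: holding it at 0 takes about 0.3 N m (3 to 4 N at 100 from the corner); let go, it swings back inwards.
- rail_end (a point): Far end of the loose rail's inner face, 200 from the corner, 15 above the mat.
- tape: Bystander: roll of brown tape lying flat inside the frame corner, 56 across, 24 high.
- jar: Bystander: white ink jar with black lid, 64 across, 75 high.
- jar2: Bystander: grey ink jar with white lid, 60 across, 90 high.
- squeegee: Bystander: wooden printing squeegee lying flat, 240 long, 30 high.
- spatula: Bystander: spatula lying flat on the right side of the mat.
- carton: Bystander: cardboard box 60 x 90 x 35 on the left.
- offcut: Bystander: short offcut of frame wood 36 x 70 x 30 near the robot.
Mind the look-alikes: they are no part of the job. Of the things shaped like the part that bears square_grip, the aluminium one is meant.

How it is judged:
By the outcome, as a careful person would: the job done as asked, in the order asked, and still so for the second after the job is handed in, while the arm keeps its last pose, push and grip.
It also fails if it takes over 51 s, if anything falls off the work surface, if the arm or the gripper's body presses on something with over 40 N, if the wrist force passes 120 N, or if a joint passes its speed limit or range.

## Working session

There is one attempt and no reset: what is moved stays moved. The work goes in short steps, Python scripts to look and compute and a tool call to move; the robot and the scene stay as the last step left them, time stands still between calls to the robot, and variables do not carry over. Pictures are saved under pics/ and viewed, and the job is handed in when it is done.

Besides the shell and the picture viewer there is one more tool, called after "Emit:" as name(argument=value, ...) on one line, values as JSON. step_arm: Moves the arm, as the interface text tells. Its arguments: {"type":"object","properties":{"increments":{"type":"string"}},"required":["increments"]}

```bash
mkdir -p pics; ls; python3 - <<'E'
from plant import get_obs, capture, nose_length
import cv2,numpy as np
print(get_obs(), nose_length if not callable(nose_length) else nose_length())
for n in("top","side"):
    c=capture(n); cv2.imwrite(f"pics/{n}0.png",c["frame"][:,:,::-1]); np.savez(f"{n}0.npz",**c)
    print(n,c["K"].tolist(),np.round(c["extrinsics"],4).tolist())
E
```

```text
pics
{'time': 0.0, 'joint_positions': array([-1.49300218e+00,  3.42684150e-01,  1.52502183e+00, -4.18200664e-05,
        1.27537340e+00, -1.46004345e-01]), 'dq': array([-7.75164961e-06,  2.18658353e-04, -1.14226583e-03,  2.78311924e-04,
        8.04852255e-05, -1.85867750e-04]), 'tau': array([ 1.43418401e-03, -4.31243527e+01, -2.44214058e+01,  7.17248465e-02,
        5.59552631e-02, -1.12415837e-04]), 'tool_pos': array([ 116.49449774, -511.53127386,  248.06326822]), 'tcp_rot': array([-3.14011592e+00, -1.76734091e-04,  2.23810567e-01]), 'contact_force': array([ 0.04075335,  0.53199622, -0.48853269]), 'moment': array([ 0.03085472, -0.01588653,  0.02144294]), 'grip_width': 91.6881023254171} 22.0
top [[624.9410176649495, 0.0, 326.5292055698906], [0.0, 624.9410176649495, 239.41912508564153], [0.0, 0.0, 1.0]] [[0.0256, -0.9996, -0.0081, 102.4769], [-0.9932, -0.0245, -0.1138, 500.1793], [0.1136, 0.011, -0.9935, 1762.9703], [0.0, 0.0, 0.0, 1.0]]
side [[448.18481195906827, 0.0, 321.2846357573158], [0.0, 448.18481195906827, 236.97668415126324], [0.0, 0.0, 1.0]] [[0.9991, -0.0413, 0.0, -481.2193], [-0.0284, -0.6872, -0.7259, 133.8835], [0.03, 0.7253, -0.6878, 966.0526], [0.0, 0.0, 0.0, 1.0]]
```

View pics/top0.png

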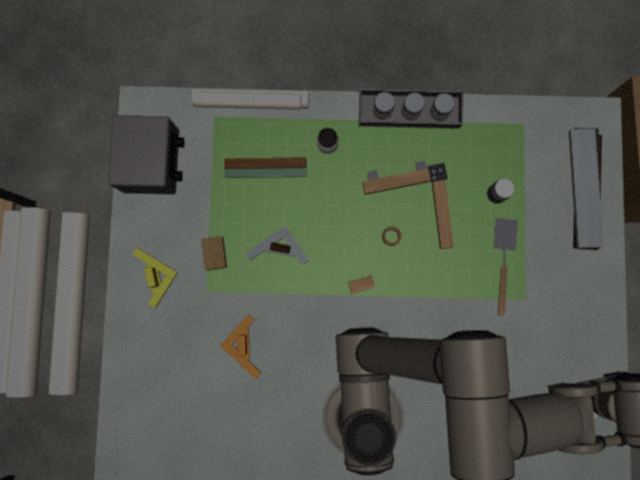

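View pics/side0.png

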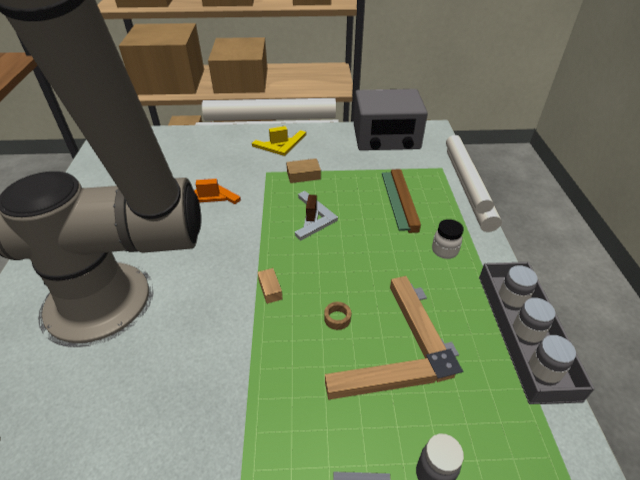

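Look-alikes in the top view: the grey aluminium square with a dark grip at (281,246), a yellow one at (155,278) and an orange one at (241,345). I choose the grey one and check it in a close crop.

```bash
python3 - <<'E'
import cv2,numpy as np
t=cv2.imread("pics/top0.png");s=cv2.imread("pics/side0.png")
a=cv2.resize(t[220:275,240:320],None,fx=5,fy=5,interpolation=cv2.INTER_CUBIC)
b=cv2.resize(s[180:250,280:350],None,fx=5,fy=5,interpolation=cv2.INTER_CUBIC)
c=cv2.resize(t[155:255,350:460],None,fx=4,fy=4,interpolation=cv2.INTER_CUBIC)[:, :400]
o=np.zeros((600,800,3),np.uint8);o[:275,:400]=a;o[:350,400:750]=b
cv2.imwrite("pics/c1.png",o)
o=np.zeros((600,800,3),np.uint8)
c=cv2.resize(t[155:255,350:460],None,fx=3.6,fy=3.6,interpolation=cv2.INTER_CUBIC)
d=cv2.resize(s[270:410,310:470],None,fx=2.5,fy=2.5,interpolation=cv2.INTER_CUBIC)
o[:360,:396]=c;o[:350,400:800]=d
cv2.imwrite("pics/c2.png",o)
E
```

```text
(no output)
```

View pics/c1.png

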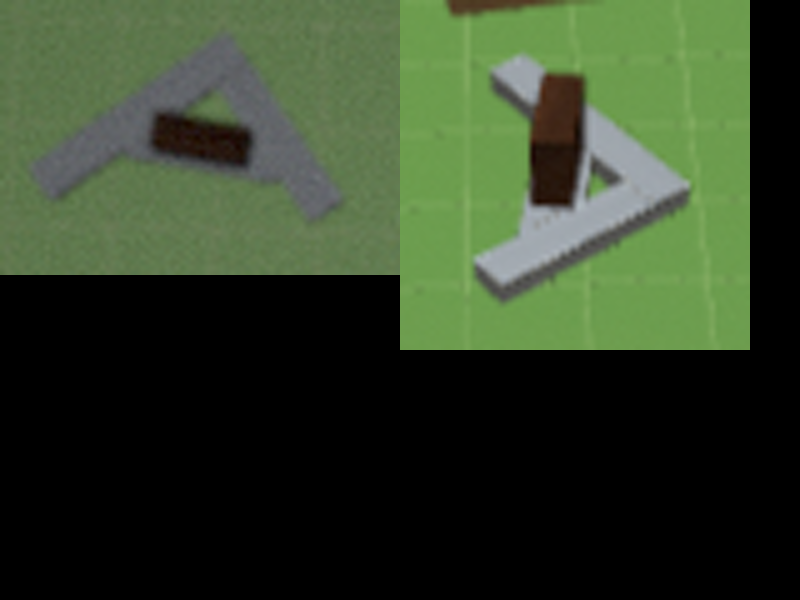

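View pics/c2.png

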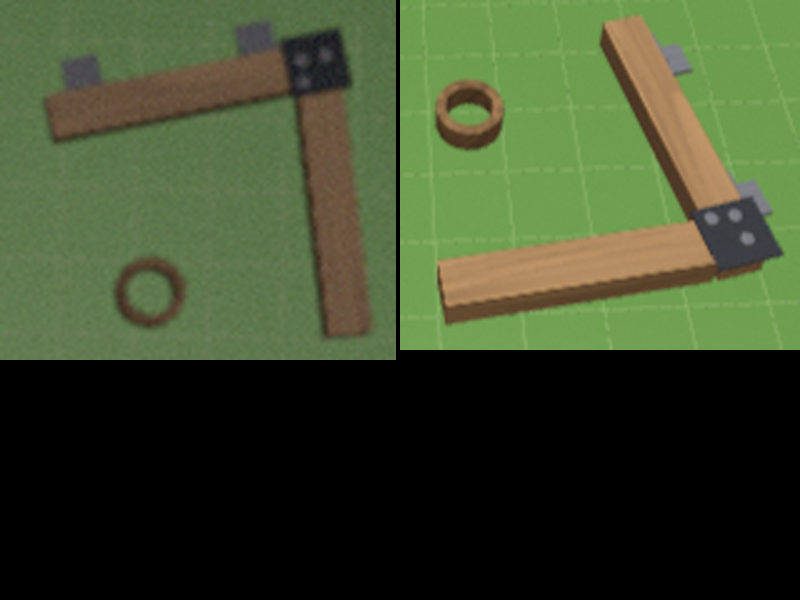

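The crop confirms it: bright grey L with a dark grip, corner at about (285.6,227), leg ends near (247,255) and (306,262). In the second crop, brackets mark the fixed bar as the one running left from the plate. The loose rail runs down to about (446,248), and the tape sits at (392,236). Next I measure the poses.

```bash
cat > h.py <<'E'
import cv2,numpy as np
def load(n,k): 
    d=np.load(f"{n}{k}.npz"); return d["frame"],d["K"],d["extrinsics"]
def ray(uv,K,E,z):
    uv=np.atleast_2d(uv).astype(float); R,t=E[:3,:3],E[:3,3]; C=-R.T@t
    d=np.c_[(uv-[K[0,2],K[1,2]])/[K[0,0],K[1,1]],np.ones(len(uv))]@R
    return C+d*((z-C[2])/d[:,2])[:,None]
def proj(P,K,E):
    p=np.atleast_2d(P)@E[:3,:3].T+E[:3,3]; q=p@K.T; return q[:,:2]/q[:,2:]
E
python3 - <<'E'
from h import *
for n in("top","side"):
    f,K,E=load(n,0); print(n,"cam",-E[:3,:3].T@E[:3,3])
    hsv=cv2.cvtColor(f,cv2.COLOR_RGB2HSV)
    # rois
    rs={'top':dict(sq=(220,240,275,320)),'side':dict(sq=(180,280,250,350))}[n]
    y0,x0,y1,x1=rs['sq']
    h=hsv[y0:y1,x0:x1]
    grey=(h[...,1]<75)&(h[...,2]>(60 if n=='top' else 90))
    dark=((h[...,2]<60)|((h[...,0]<20)&(h[...,1]>75)))
    for nm,m in(('grey',grey),('dark',dark)):
        m=m.astype(np.uint8);k,l,st,ce=cv2.connectedComponentsWithStats(m)
        i=1+np.argmax(st[1:,4]);mm=(l==i).astype(np.uint8)
        c=max(cv2.findContours(mm,0,1)[0],key=cv2.contourArea)
        print(nm,st[i],ce[i]+[x0,y0],'minrect',cv2.minAreaRect(c),cv2.approxPolyDP(c,2.0,True)[:,0].tolist() )
        o=cv2.resize((f[y0:y1,x0:x1,::-1]*(0.3+0.7*mm[...,None])).astype(np.uint8),None,fx=6,fy=6,interpolation=0)
        cv2.imwrite(f"pics/m_{n}_{nm}.png",o)
E
```

```text
top cam [ 293.89715686   95.33833607 1809.22091069]
grey [  5   6  64  39 895] [279.02234637 245.86145251] minrect ((36.499996185302734, 36.0), (42.711917877197266, 50.75507354736328), 56.3099365234375) [[68, 40], [46, 6], [5, 33], [9, 39], [27, 31], [55, 36], [61, 44]]
dark [ 30  23  21  10 153] [279.8496732  247.64705882] minrect ((39.94400405883789, 27.808000564575195), (19.856285095214844, 8.049845695495605), 10.304845809936523) [[31, 23], [32, 30], [49, 32], [49, 26]]
side cam [ 455.58938956 -628.53625993  761.66586301]
grey [ 15  21  43  38 540] [316.49259259 220.51481481] minrect ((35.872833251953125, 45.17341232299805), (26.772645950317383, 41.825538635253906), 36.25383758544922) [[57, 36], [37, 21], [35, 40], [26, 41], [25, 38], [24, 45], [15, 51], [15, 55], [18, 58], [17, 55], [20, 57], [57, 39]]
dark [ 26  15  10  26 222] [310.71621622 207.65315315] minrect ((30.5, 27.5), (25.0, 9.0), 90.0) [[29, 15], [27, 40], [33, 40], [35, 16]]
```

```bash
cat >> h.py <<'E'
def edge(f,p,q,w=5,n=30,lo=.1,hi=.9):
    """subpixel edge points near the segment p-q: strongest colour gradient on profiles across it"""
    f=cv2.GaussianBlur(f,(0,0),.7).astype(np.float32);p,q=np.array(p,float),np.array(q,float)
    d=(q-p)/np.linalg.norm(q-p);nn=np.array([-d[1],d[0]]);s=np.arange(-w,w+.01,.25);out=[]
    for a in np.linspace(lo,hi,n):
        P=(p+a*(q-p)+s[:,None]*nn).astype(np.float32)
        v=cv2.remap(f,P[None,:,0],P[None,:,1],cv2.INTER_LINEAR)[0]
        g=np.linalg.norm(v[4:]-v[:-4],axis=1); i=np.argmax(g); sl=slice(max(0,i-3),i+4)
        out.append(P[2:-2][sl].T@g[sl]/g[sl].sum())
    out=np.array(out)
    for _ in range(3):
        vx,vy,x,y=cv2.fitLine(out.astype(np.float32),cv2.DIST_HUBER,0,.01,.01).ravel()
        r=(out-[x,y])@[-vy,vx]; k=abs(r)<max(.6,2*np.median(abs(r))); out=out[k]
    return out,np.sqrt((r[k]**2).mean())
def wline(pts):
    vx,vy,x,y=cv2.fitLine(pts[:,:2].astype(np.float32),cv2.DIST_HUBER,0,.01,.01).ravel()
    return np.array([x,y],float),np.array([vx,vy],float)
def meet(a,b):
    (p,d),(q,e)=a,b; s=np.linalg.solve(np.c_[d,-e],q-p); return p+s[0]*d
def fr(n,k,p,q,z,**kw):
    f,K,E=load(n,k); pts,r=edge(f,p,q,**kw); return wline(ray(pts,K,E,z)),r,len(pts)
def deg(d,ref):
    d=d if d@ref>0 else -d; return np.degrees(np.arctan2(d[1],d[0]))
E
python3 - <<'E'
from h import *
T=lambda *a,**k:fr('top',0,*a,**k); S=lambda *a,**k:fr('side',0,*a,**k)
# square top outer edges z=16
lx=T((286,226),(246,253),16); ly=T((286,226),(308,260),16)
c=meet(lx[0],ly[0]); f,K,E=load('top',0)
ex=ray((246,253),K,E,16)[0,:2]-c; ey=ray((308,260),K,E,16)[0,:2]-c
ax,ay=deg(lx[0][1],ex),deg(ly[0][1],ey)
print('SQ top corner',c,ax,ay,'diff',ay-ax,lx[1:],ly[1:])
# side: c1 crop: top edge near corner at (685,183)->(337,216.6), y-leg top edge to (478,265)? 
f2,K2,E2=load('side',0)
print('side proj of top-corner',proj([*c,16],K2,E2), 'grip pixel pred top/side')
u=np.radians(ax if True else 0);R=np.array([[np.cos(u),-np.sin(u)],[np.sin(u),np.cos(u)]])
g=c+R@[48,48];print('grip',g,proj([*g,61],K,E),proj([*g,61],K2,E2))
print('leg ends side',proj([*(c+R@[140,0]),16],K2,E2),proj([*(c+R@[0,120]),16],K2,E2))
# dark grip top face from top view
print('dark centroid ray z61/38', ray((279.95,247.8),K,E,61),ray((279.95,247.8),K,E,45))
# frame top view: bar inner edge, rail inner edge
for z in(2,32):
    b=T((366,193.9),(428,182.2),z); r=T((433.5,183.5),(440,247.5),z)
    print(z,'bar',deg(b[0][1],np.array([0,1.])),'rail',deg(r[0][1],np.array([-1.,0])),'corner',meet(b[0],r[0]),b[1:],r[1:])
# side view z=32: bar inner top edge (600,40)->(692,215) in c2 crop ; foot; rail top inner edge (440,262)->(700,225)?
g2=lambda u,v:((u-400)/2.5+310,v/2.5+270)
for a,b_,z,nm in((g2(603,32),g2(695,212),32,'bar top inner'),):
    b=S(a,b_,z,w=4);print(nm,b)
E
python3 - <<'E'
import cv2
s=cv2.imread('pics/side0.png')
cv2.imwrite('pics/c3.png',cv2.resize(s[270:410,315:475],None,fx=5,fy=4.2,interpolation=cv2.INTER_CUBIC))
E
```

```text
SQ top corner [536.60909578 236.7393397 ] 125.97142385217569 -143.72058743605993 diff -269.6920112882356 (np.float32(0.13122343), 25) (np.float32(0.19893518), 30)
side proj of top-corner [[338.98777574 215.14565334]] grip pixel pred top/side
grip [469.56789255 247.3919013 ] [[279.1517008  246.81215474]] [[312.35018188 199.38158595]]
leg ends side [[305.99589551 188.8807777 ]] [[301.12474511 235.13662041]]
dark centroid ray z61/38 [[466.83161877 245.04976302  61.        ]] [[468.41434288 246.41994617  45.        ]]
2 bar 102.74544463980575 rail -172.86681386379627 corner [ 678.82292811 -186.44169669] (np.float32(0.19011271), 30) (np.float32(0.2361531), 30)
32 bar 102.74548603873798 rail -172.86367421212807 corner [ 672.43153746 -181.75674288] (np.float32(0.19011271), 30) (np.float32(0.2361531), 30)
bar top inner ((array([ 656.5612793 , -106.53646088]), array([ 0.22428101, -0.9745245 ])), np.float32(0.14125572), 30)
```

View pics/c3.png

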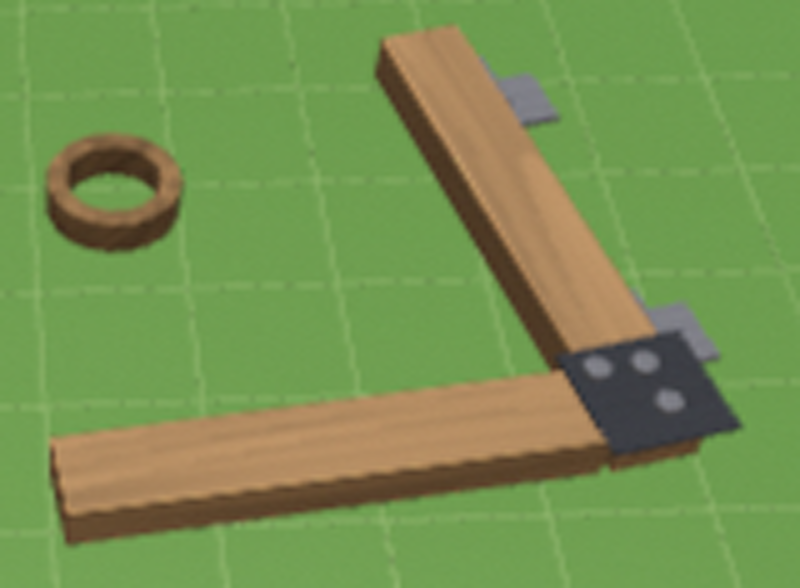

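```bash
python3 - <<'E'
from h import *
S=lambda *a,**k:fr('side',0,*a,**k)
g=lambda u,v:(u/5+315-.4,v/4.2+270-.4)
bt=S(g(385,40),g(565,350),32,w=3);bf=S(g(380,75),g(550,365),2,w=3); rt=S(g(60,435),g(550,375),32,w=3)
for n,l,ref in(('bt',bt,(0,1)),('bf',bf,(0,1)),('rt',rt,(-1,0))): print(n,deg(l[0][1],np.array(ref,float)),l)
print('corner side', meet(bt[0],rt[0]),meet(bf[0],rt[0]))
# square in side: corner region lines; crop c1: x-leg top outer edge (525,55)->(690,180); y-leg top outer edge (475,265)... 
q=lambda u,v:((u-400)/5+280-.4,v/5+180-.4)
a=S(q(525,55),q(688,182),16,w=3,lo=.2); b=S(q(500,300),q(688,205),2,w=3); b2=S(q(503,280),q(688,187),16,w=2)
print('sq side',deg(a[0][1],np.array([-.6,.8])),deg(b[0][1],np.array([-.8,-.6])),deg(b2[0][1],np.array([-.8,-.6])),meet(a[0],b[0]),meet(a[0],b2[0]),a[1:],b[1:],b2[1:])
# tape
f,K,E=load('top',0);print('tape',ray((391.7,235.8),K,E,26))
E
```

```text
bt 103.25432754139135 ((array([650.34735107, -80.83709717]), array([ 0.22927392, -0.97336197])), np.float32(0.12083217), 30)
bf 102.92330356774437 ((array([653.22766113, -87.94561768]), array([ 0.22364655, -0.97467029])), np.float32(0.13897239), 30)
rt -172.69001752416648 ((array([ 579.15997314, -202.06117249]), array([0.99187231, 0.12723742])), np.float32(0.22125621), 30)
corner side [ 675.97608384 -189.64159749] [ 676.54591279 -189.5684998 ]
sq side 125.74620552512206 -145.20082714301162 -143.7149686435094 [527.9359008  238.22679011] [532.90943476 231.31715059] (np.float32(0.1472724), 21) (np.float32(0.027960993), 30) (np.float32(0.1867796), 30)
tape [[512.8592611  -71.78683428  26.        ]]
```

```bash
cat >> h.py <<'E'
from scipy.spatial.transform import Rotation as Ro
def inc(pos,yaw_deg,base_pos,base_yaw):
    """increment in tool axes from base (pos, yaw deg, pointing down) to pos/yaw"""
    R=Ro.from_euler('xyz',[np.pi,0,np.radians(base_yaw)]); 
    return np.round(R.inv().apply(np.array(pos,float)-base_pos),1), round(-np.radians(yaw_deg-base_yaw),4)
def frame(c=(677.5,-188.),a=103.):
    u=np.radians(a); return np.array(c),np.array([[np.cos(u),-np.sin(u)],[np.sin(u),np.cos(u)]])
E
python3 - <<'E'
from h import *
b=[116.5,-511.9,248.7];by=np.degrees(.2238)
print(by,inc([470,-250,200],50,b,by),inc([520,0,170],65,b,by),inc([468,245.5,150],81.1,b,by))
f,K,E=load('side',0);print(ray((311.4,201.2),K,E,61))
c,R=frame();print('seated grip',c+R@[48,48],'tape in frame',R.T@(np.array([512.9,-71.8])-c))
E
```

```text
12.822795455027824 (array([ 402.8, -176.9,   48.7]), np.float64(-0.6489)) (array([ 507. , -409.6,   78.7]), np.float64(-0.9107)) (array([ 510.8, -660.5,   98.7]), np.float64(-1.1917))
[[467.0179544  240.29194709  61.        ]]
seated grip [ 619.93258628 -152.0278875 ] tape in frame [150.24874507 134.24200015]
```

Emit:
step_arm(increments="0 0 -0.18 130 -60 15 1; 0 0 -0.36 200 -90 25 1; 0 0 -0.5 270 -120 35 1; 0 0 -0.65 403 -177 49 1; 0 0 -0.65 403 -177 49 1; 0 0 -0.65 403 -177 49 1; 0 0 -0.91 507 -410 79 1; 0 0 -0.91 507 -410 79 1; 0 0 -0.91 507 -410 79 1; 0 0 -0.91 507 -410 79 1; 0 0 -0.91 507 -410 79 1; 0 0 -1.1917 510 -659 99 1; 0 0 -1.1917 510 -659 99 1; 0 0 -1.1917 510 -659 99 1; 0 0 -1.1917 510 -659 99 1; 0 0 -1.1917 510 -659 99 1; 0 0 -1.1917 510 -659 99 1; 0 0 -1.1917 510 -659 99 1")

```text
time: 2.35
tool_pos: [468.1, 242.5, 149.7]
tcp_rot: [3.142, 0.0, 1.414]
contact_force: [0.4, -1.0, 0.4]
grip_width: 91.9
```

```bash
python3 - <<'E'
from plant import capture
from h import *
o=np.zeros((480,800,3),np.uint8)
for i,(n,r) in enumerate((("top",(200,230,280,340)),("side",(120,260,260,380)))):
    c=capture(n);np.savez(f"{n}1.npz",**c);y0,x0,y1,x1=r
    m=c["frame"][y0:y1,x0:x1,::-1];s=min(390/m.shape[1],470/m.shape[0]);m=cv2.resize(m,None,fx=s,fy=s,interpolation=cv2.INTER_CUBIC)
    o[:m.shape[0],400*i:400*i+m.shape[1]]=m
cv2.imwrite("pics/a1.png",o)
E
```

```text
(no output)
```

View pics/a1.png

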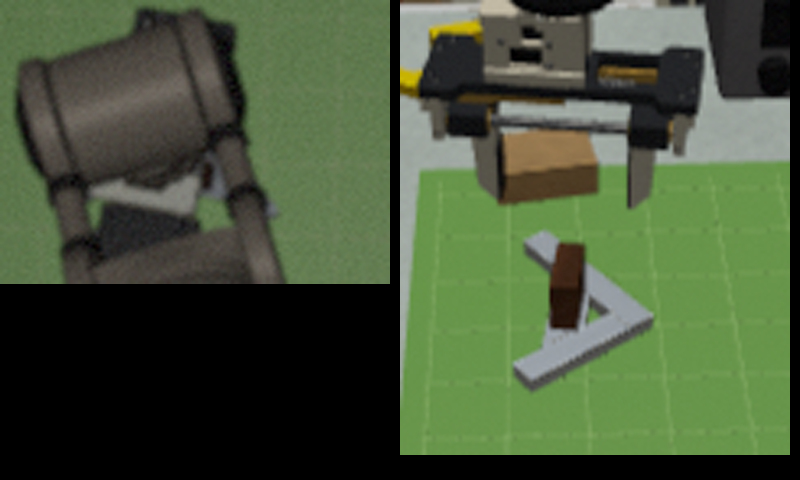

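Side crop: the fingers straddle the dark grip, with finger centres at about x=487 and 640 and the grip at 567. It is centred, so I descend.

Emit:
step_arm(increments="0 0 0 0 0 40 1; 0 0 0 0 0 75 1; 0 0 0 0 0 95 1; 0 0 0 0 0 106 1; 0 0 0 0 0 106 1; 0 0 0 0 0 106 1")

```text
time: 3.2
tool_pos: [468.3, 243.8, 44.6]
tcp_rot: [3.14, -0.001, 1.415]
contact_force: [0.5, -0.5, 0.2]
grip_width: 91.6
```

Emit:
step_arm(increments="0 0 0 0 0 0 -1; 0 0 0 0 0 0 -1; 0 0 0 0 0 0 -1; 0 0 0 0 0 0 -1; 0 0 0 0 0 0 -1; 0 0 0 0 0 0 -1; 0 0 0 0 0 0 -1; 0 0 0 0 0 0 -1; 0 0 0 0 0 0 -1; 0 0 0 0 0 0 -1")

```text
time: 4.45
tool_pos: [467.6, 243.8, 43.7]
tcp_rot: [3.141, 0.0, 1.415]
contact_force: [0.6, -0.2, -0.9]
grip_width: 21.7
```

```bash
python3 - <<'E'
from h import *
b=[467.8,243.8,43.7];by=np.degrees(1.415)
c,R=frame()
t=c+R@[48+28,48+16];print(t)
print(inc([*b[:2],104],by,b,by),inc([*(t*.5+np.array(b[:2])*.5),104],(58+by)/2,b,by),inc([*t,104],58,b,by))
E
```

```text
[ 598.04403572 -128.34474255]
(array([  0. ,   0. , -60.3]), np.float64(-0.0)) (array([-173.7,   93.2,  -60.3]), np.float64(0.2014)) (array([-347.4,  186.4,  -60.3]), np.float64(0.4027))
```

Emit:
step_arm(increments="0 0 0 0 0 -25 -1; 0 0 0 0 0 -50 -1; 0 0 0 0 0 -60 -1; 0 0 0.03 -25 13 -60 -1; 0 0 0.08 -65 35 -60 -1; 0 0 0.13 -110 59 -60 -1; 0 0 0.18 -155 83 -60 -1; 0 0 0.23 -200 107 -60 -1; 0 0 0.28 -245 131 -60 -1; 0 0 0.33 -285 153 -60 -1; 0 0 0.37 -318 171 -60 -1; 0 0 0.39 -338 181 -60 -1; 0 0 0.4027 -347 186 -60 -1; 0 0 0.4027 -347 186 -60 -1; 0 0 0.4027 -347 186 -60 -1")

```text
time: 6.32
tool_pos: [597.3, -126.4, 103.6]
tcp_rot: [-3.141, -0.0, 1.014]
contact_force: [-0.2, -0.1, -4.5]
grip_width: 21.7
```

```bash
python3 - <<'E'
from plant import capture,get_obs
from h import *
o=np.zeros((480,800,3),np.uint8)
for i,(n,r) in enumerate((("top",(140,350,270,470)),("side",(230,300,420,480)))):
    c=capture(n);np.savez(f"{n}2.npz",**c);y0,x0,y1,x1=r
    m=c["frame"][y0:y1,x0:x1,::-1];s=min(390/m.shape[1],470/m.shape[0]);m=cv2.resize(m,None,fx=s,fy=s,interpolation=cv2.INTER_CUBIC)
    o[:m.shape[0],400*i:400*i+m.shape[1]]=m
cv2.imwrite("pics/a2.png",o)
g=get_obs();print(g['tool_pos'],g['tcp_rot'],g['grip_width'],g['contact_force'],g['moment'])
E
```

```text
[ 597.46100852 -126.57286504  103.7780506 ] [-3.14124260e+00 -1.41532981e-05  1.01434147e+00] 22.23203838007587 [ 0.07518703 -0.17104319 -4.26718675] [-0.01113831 -0.02501668 -0.00493276]
```

View pics/a2.png

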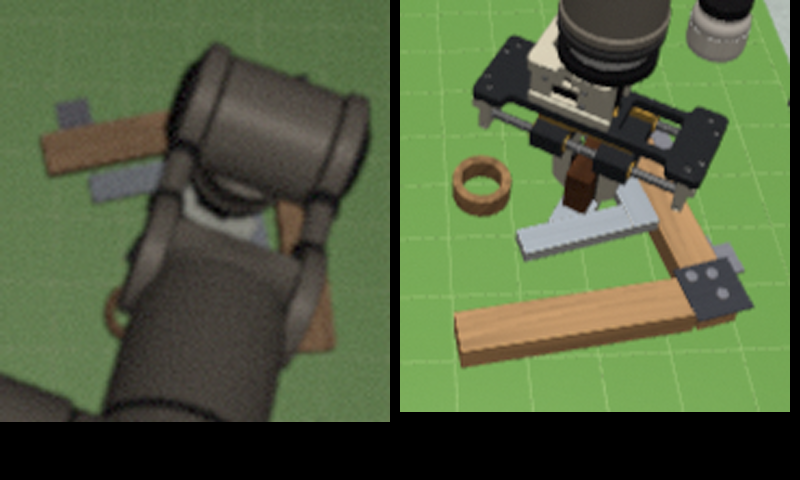

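```bash
python3 - <<'E'
from h import *
s=390/180;g=lambda u,v:((u-400)/s+300-.25,v/s+230-.25)
t=390/120;h=lambda u,v:(u/t+350-.35,v/t+140-.35)
G=np.array([597.46,-126.57])
c,R=frame()
yb=fr('side',2,g(522,258),g(656,229),62,w=2.5); yt=fr('side',2,g(520,245),g(655,220),76,w=2.5)
xt=fr('top',2,h(92,177),h(160,166),76,w=2.5,hi=.85)
for n,l,ref in(('y bottom',yb,(-1,0)),('y top',yt,(-1,0)),('x top',xt,(0,1))):
    p,d=l[0]; print(n,deg(d,np.array(ref,float)),l[1:], 'dist of grip from line',abs((G-p)@[-d[1],d[0]]),'frame coords of line pt',R.T@(p-c))
E
```

```text
y bottom -168.30961148622026 (np.float32(0.030042356), 26) dist of grip from line 41.84872210266785 frame coords of line pt [36.45027436 83.82318373]
y top -169.85956349258555 (np.float32(0.1419627), 30) dist of grip from line 47.16462552219989 frame coords of line pt [31.38401116 79.12076467]
x top 100.75951219987279 (np.float32(0.036929168), 30) dist of grip from line 49.26580464728465 frame coords of line pt [139.55131298  12.45276648]
```

Emit:
step_arm(increments="0 0 0 0 0 20 -1; 0 0 0 0 0 40 -1; 0 0 0 0 0 52 -1; 0 0 0 0 0 57 -1; 0 0 0 0 0 59.5 -1; 0 0 0 0 0 59.5 -1; 0 0 0 0 0 59.5 -1")

```text
time: 7.3
tool_pos: [598.0, -127.9, 44.8]
tcp_rot: [3.141, -0.0, 1.013]
contact_force: [0.2, 0.2, -4.0]
grip_width: 21.8
```

```bash
cat > look.py <<'E'
import sys
from plant import capture,get_obs
from h import *
k=sys.argv[1]
o=np.zeros((480,800,3),np.uint8)
for i,(n,r) in enumerate((("top",(140,350,270,470)),("side",(265,305,405,475)))):
    c=capture(n);np.savez(f"{n}{k}.npz",**c);y0,x0,y1,x1=r
    m=c["frame"][y0:y1,x0:x1,::-1];s=[2.5,3.2][i];m=cv2.resize(m,None,fx=s,fy=s,interpolation=cv2.INTER_CUBIC)
    w=[0,256][i];m=m[:480,:800-w]
    o[:m.shape[0],w:w+m.shape[1]]=m
cv2.imwrite(f"pics/a{k}.png",o)
g=get_obs();print(g['time'],g['tool_pos'],g['tcp_rot'],g['grip_width'],g['contact_force'],g['moment'])
E
python3 look.py 3
```

```text
7.4 [ 597.8917292  -127.90635961   44.66548279] [ 3.14074671e+00 -1.02972197e-04  1.01274922e+00] 22.20035881181399 [-0.50828559  0.3736706  -3.84003037] [ 0.00404805 -0.07166918 -0.02646705]
```

View pics/a3.png

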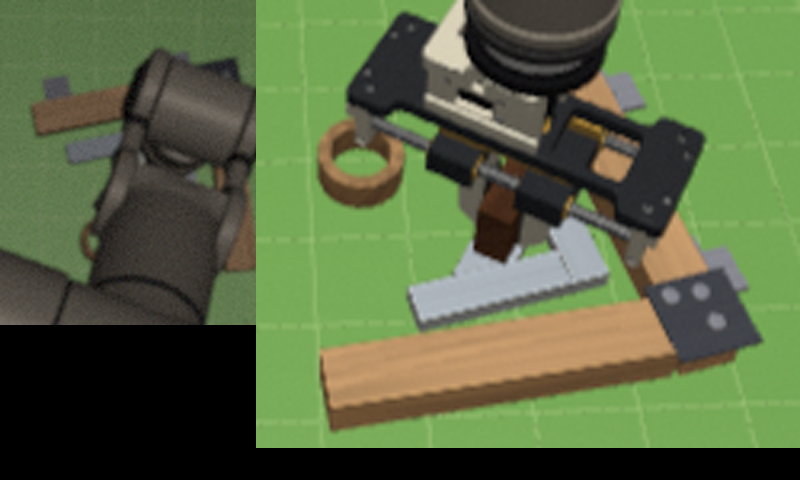

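Emit:
step_arm(increments="0 0 0 0 0 0.7 -1; 0 0 0 0 0 1.2 -1; 0 0 0 0 0 1.2 -1")

```text
time: 7.78
tool_pos: [597.8, -127.9, 43.7]
tcp_rot: [3.141, -0.0, 1.013]
contact_force: [-3.0, 0.2, 4.0]
grip_width: 22.2
```

```bash
python3 - <<'E'
from h import *
g=lambda u,v:((u-256)/3.2+305-.35,v/3.2+265-.35)
h=lambda u,v:(u/2.5+350-.3,v/2.5+140-.3)
G=np.array([597.9,-127.9])
c,R=frame()
def rep(n,l,ref):
    p,d=l[0]; print(n,deg(d,np.array(ref,float)),l[1:], 'grip dist',abs((G-p)@[-d[1],d[0]]),'frame',R.T@(p-c))
rep('y bot',fr('side',3,g(424,328),g(605,279),2.5,w=1.5),(-1,0))
rep('y top',fr('side',3,g(422,316),g(607,270),16.5,w=1.5),(-1,0))
rep('x top',fr('top',3,h(68,148),h(115,140),16.5,w=2.5,hi=.9),(0,1))
rep('bar top far',fr('top',3,h(35,131),h(122,117),2,w=2.5,hi=.9),(0,1))
rep('bar0 same seg',fr('top',0,h(35,131),h(122,117),2,w=2.5,hi=.9),(0,1))
rep('rail side',fr('side',3,g(325,352),g(640,303),32,w=2.5),(-1,0))
E
```

```text
y bot -165.94481040714606 (np.float32(0.016255548), 25) grip dist 42.27738930714222 frame [34.0699815  70.07787495]
y top -167.03921479519977 (np.float32(0.013627972), 30) grip dist 46.47611164597256 frame [30.0027665  83.24613338]
x top 101.20705384021599 (np.float32(0.0087333275), 30) grip dist 46.94090715196677 frame [140.42841963  15.07417277]
bar top far 101.08721070398471 (np.float32(0.063225664), 26) grip dist 65.40487375577482 frame [137.05335695  -3.42447491]
bar0 same seg 101.07044960893447 (np.float32(0.057519834), 26) grip dist 65.36920261675279 frame [143.90860027  -3.63812153]
rail side -172.74640820243803 (np.float32(0.17339645), 30) grip dist 71.06710964399426 frame [  8.748711   100.89763107]
```

Emit:
step_arm(increments="0 0 0 0 4 0 -1; 0 0 0 0 8 0 -1; 0 0 0 0 12 0 -1; 0 0 0 1 14 0 -1; 0 0 0 2 16 0 -1; 0 0 0 2 16 0 -1; 0 0 0 2 16 0 -1")

```text
time: 8.65
tool_pos: [612.5, -134.7, 43.7]
tcp_rot: [3.141, 0.0, 1.013]
contact_force: [-1.8, 0.1, 6.0]
grip_width: 21.8
```

```bash
python3 look.py 4; cat > st.py <<'E'
from plant import get_obs
from h import *
import sys
g=get_obs();c,R=frame()
print('t',g['time'],'frame xy',np.round(R.T@(g['tool_pos'][:2]-c),2),'z',round(g['tool_pos'][2],2),'yaw',np.degrees(g['tcp_rot'][2]).round(2),'F frame',np.round(R.T@g['contact_force'][:2],2),g['contact_force'][2].round(2),'M',np.round(g['moment'],3))
E
python3 st.py
```

```text
8.75 [ 612.45584626 -134.73940062   43.67331302] [3.14093887e+00 1.02174527e-04 1.01288011e+00] 22.044116365664316 [-1.67409705  0.2054701   5.25490112] [0.07616079 0.46366107 0.0902309 ]
t 8.75 frame xy [66.53 51.4 ] z 43.67 yaw 58.03 F frame [0.58 1.58] 5.25 M [0.076 0.464 0.09 ]
```

View pics/a4.png

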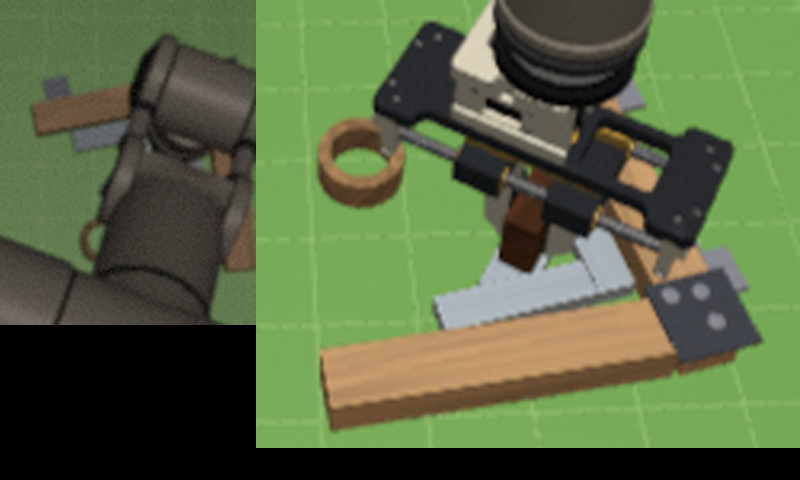

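Emit:
step_arm(increments="0 0 0 0 0 -0.5 -1; 0 0 0 1 1 -0.5 -1; 0 0 0 2 2 -0.5 -1; 0 0 0 2 2 -0.5 -1; 0 0 0 2 2 -0.5 -1")

```text
time: 9.38
tool_pos: [615.0, -134.1, 43.7]
tcp_rot: [3.142, 0.0, 1.013]
contact_force: [-4.6, -2.2, 4.4]
grip_width: 21.8
```

```bash
python3 st.py
```

```text
t 9.375 frame xy [66.55 48.81] z 43.69 yaw 58.02 F frame [-1.08  4.93] 4.43 M [-0.188  0.612 -0.131]
```

Emit:
step_arm(increments="0 0 0 0 0 -0.6 -1; 0 0 0 0 0 -0.6 -1; 0 0 0 0 0 -0.6 -1")

```text
time: 9.75
tool_pos: [615.0, -134.0, 43.7]
tcp_rot: [-3.141, 0.0, 1.013]
contact_force: [-1.4, -1.6, -2.0]
grip_width: 22.0
```

```bash
python3 st.py
```

```text
t 9.75 frame xy [66.65 48.77] z 43.71 yaw 58.02 F frame [-1.24  1.69] -1.98 M [-0.39   0.263 -0.171]
```

Emit:
step_arm(increments="0 0 0 0.7 0.7 0 -1; 0 0 0 0.7 0.7 0 -1; 0 0 0 0.7 0.7 0 -1")

```text
time: 10.12
tool_pos: [615.1, -133.9, 43.8]
tcp_rot: [-3.14, 0.001, 1.013]
contact_force: [-5.5, -3.7, 1.0]
grip_width: 21.8
```

```bash
python3 st.py
```

```text
t 10.125 frame xy [66.79 48.63] z 43.76 yaw 58.01 F frame [-2.37  6.2 ] 0.95 M [-0.621  0.745 -0.335]
```

Emit:
step_arm(increments="0 0 0.01 0 0 0 -1; 0 0 0.01 0 0 0 -1; 0 0 0.01 0 0 0 -1")

```text
time: 10.5
tool_pos: [615.1, -133.8, 43.8]
tcp_rot: [-3.14, 0.001, 1.004]
contact_force: [-5.5, -3.0, 0.8]
grip_width: 21.7
```

```bash
python3 st.py
```

```text
t 10.5 frame xy [66.84 48.59] z 43.79 yaw 57.53 F frame [-1.73  6.07] 0.76 M [-0.516  0.731  0.403]
```

Emit:
step_arm(increments="0 0 -0.005 -1 1 0 -1; 0 0 -0.005 -2.5 2.5 0 -1; 0 0 -0.005 -4 4 0 -1; 0 0 -0.005 -5.5 5.5 0 -1; 0 0 -0.005 -7 7 0 -1; 0 0 -0.005 -8 8 0 -1; 0 0 -0.005 -9 9 0 -1; 0 0 -0.005 -9 9 0 -1; 0 0 -0.005 -9 9 0 -1")

```text
time: 11.62
tool_pos: [617.4, -144.1, 43.9]
tcp_rot: [-3.137, -0.001, 1.008]
contact_force: [-6.8, 4.9, 4.7]
grip_width: 22.1
```

```bash
python3 st.py; python3 look.py 5
```

```text
t 11.625 frame xy [56.25 48.66] z 43.89 yaw 57.78 F frame [6.28 5.53] 4.65 M [ 0.741  0.914 -0.012]
11.725 [ 617.45022007 -144.13943863   43.89736508] [-3.13708987e+00 -5.59869045e-04  1.00834513e+00] 21.907707072124047 [-6.05903945  4.89122256  4.83484358] [ 0.71835306  0.86791704 -0.02341623]
```

View pics/a5.png

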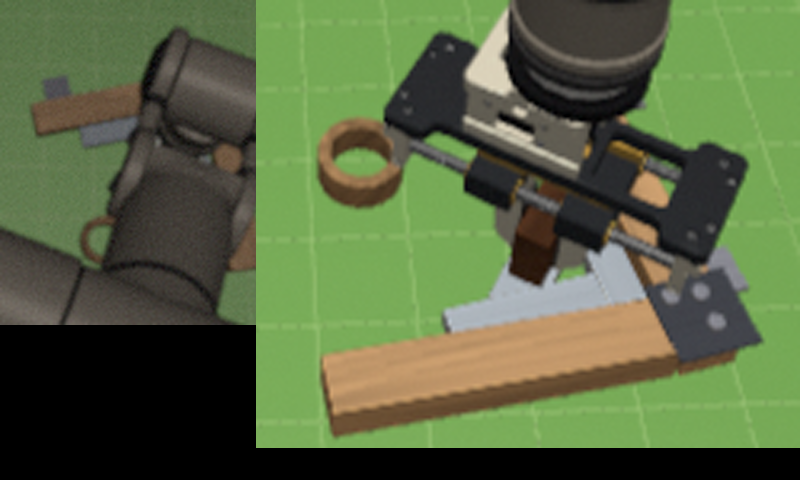

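Emit:
step_arm(increments="0 0 0 -0.8 0.8 0 -1; 0 0 0 -1.6 1.6 0 -1; 0 0 0 -2.4 2.4 0 -1; 0 0 0 -3 3 0 -1; 0 0 0 -3 3 0 -1; 0 0 0 -3 3 0 -1")

```text
time: 12.48
tool_pos: [618.3, -147.9, 43.9]
tcp_rot: [-3.137, -0.001, 1.008]
contact_force: [-7.7, 7.0, 5.1]
grip_width: 22.3
```

```bash
python3 st.py
```

```text
t 12.475 frame xy [52.34 48.64] z 43.95 yaw 57.77 F frame [8.5  5.89] 5.08 M [0.916 0.947 0.015]
```

Emit:
step_arm(increments="0 0 0 -0.7 0.7 0 -1; 0 0 0 -1.4 1.4 0 -1; 0 0 0 -1.4 1.4 0 -1; 0 0 0 -1.4 1.4 0 -1")

```text
time: 12.98
tool_pos: [618.7, -149.8, 43.9]
tcp_rot: [-3.136, -0.001, 1.008]
contact_force: [-7.6, 6.7, 5.4]
grip_width: 21.9
```

```bash
python3 st.py
```

```text
t 12.975 frame xy [50.47 48.66] z 43.92 yaw 57.78 F frame [8.21 5.89] 5.37 M [ 1.034  0.956 -0.044]
```

Emit:
step_arm(increments="0 0 0 -0.4 0.4 0 -1; 0 0 0 -0.7 0.7 0 -1; 0 0 0 -0.7 0.7 0 -1; 0 0 0 -0.7 0.7 0 -1")

```text
time: 13.48
tool_pos: [618.9, -150.6, 43.9]
tcp_rot: [-3.136, -0.001, 1.008]
contact_force: [-7.4, 6.7, 4.7]
grip_width: 21.6
```

```bash
python3 st.py; python3 look.py 6
```

```text
t 13.475 frame xy [49.61 48.66] z 43.94 yaw 57.78 F frame [8.21 5.68] 4.66 M [ 1.024  0.95  -0.027]
13.575 [ 618.91288074 -150.62276608   43.92565873] [-3.13631779e+00 -9.87278062e-04  1.00841870e+00] 21.998573734485163 [-7.99291726  6.50706622  6.01705264] [ 1.04354601  0.9926225  -0.06336306]
```

View pics/a6.png

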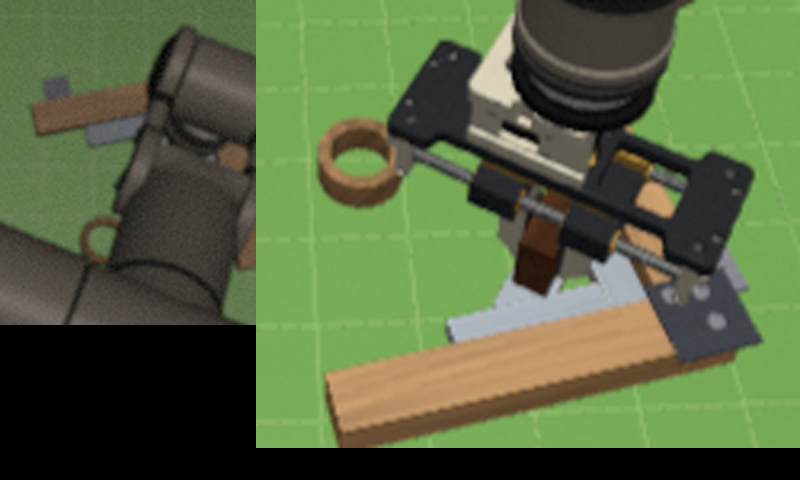

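Emit:
step_arm(increments="0 0 0 -0.4 0.4 0 -1; 0 0 0 -0.7 0.7 0 -1; 0 0 0 -0.7 0.7 0 -1; 0 0 0 -0.7 0.7 0 -1")

```text
time: 14.08
tool_pos: [619.1, -151.5, 43.9]
tcp_rot: [-3.136, -0.001, 1.008]
contact_force: [-7.6, 7.3, 5.1]
grip_width: 21.8
```

```bash
python3 st.py; python3 - <<'E'
from h import *
g=lambda u,v:((u-256)/3.2+305-.35,v/3.2+265-.35)
for k,a,b in((0,g(325,352),g(635,306)),(6,g(330,372),g(640,304))):
    l=fr('side',k,a,b,32,w=2.5); print(k,deg(l[0][1],np.array([-1.,0])),l[1:])
E
```

```text
t 14.075 frame xy [48.67 48.68] z 43.93 yaw 57.78 F frame [8.83 5.8 ] 5.09 M [ 1.06   0.935 -0.009]
0 -172.81620073871133 (np.float32(0.118841685), 30)
6 -168.7742207823018 (np.float32(0.20832619), 30)
```

Emit:
step_arm(increments="0 0 0 -0.4 0.4 0 -1; 0 0 0 -0.7 0.7 0 -1; 0 0 0 -0.7 0.7 0 -1; 0 0 0 -0.7 0.7 0 -1")

```text
time: 14.58
tool_pos: [619.3, -152.4, 43.9]
tcp_rot: [-3.136, -0.001, 1.008]
contact_force: [-7.8, 6.9, 5.9]
grip_width: 21.5
```

```bash
python3 st.py
```

```text
t 14.575 frame xy [47.74 48.67] z 43.95 yaw 57.78 F frame [8.48 6.01] 5.86 M [ 1.157  0.937 -0.05 ]
```

Emit:
step_arm(increments="0 0 0 -0.4 0.4 0 -1; 0 0 0 -0.7 0.7 0 -1; 0 0 0 -0.7 0.7 0 -1; 0 0 0 -0.7 0.7 0 -1")

```text
time: 15.08
tool_pos: [619.5, -153.3, 43.9]
tcp_rot: [-3.136, -0.001, 1.008]
contact_force: [-7.7, 7.5, 5.1]
grip_width: 21.9
```

```bash
python3 st.py
```

```text
t 15.075 frame xy [46.82 48.69] z 43.92 yaw 57.78 F frame [9.01 5.86] 5.14 M [1.134 0.956 0.016]
```

Emit:
step_arm(increments="0 0 0 -0.4 0.4 0 -1; 0 0 0 -0.7 0.7 0 -1; 0 0 0 -0.7 0.7 0 -1; 0 0 0 -0.7 0.7 0 -1")

```text
time: 15.58
tool_pos: [619.6, -153.5, 44.0]
tcp_rot: [-3.135, -0.002, 1.009]
contact_force: [-7.6, 9.9, 7.5]
grip_width: 21.8
```

```bash
python3 st.py; python3 look.py 7
```

```text
t 15.575 frame xy [46.62 48.69] z 43.99 yaw 57.78 F frame [11.38  5.19] 7.46 M [ 1.591  1.036 -0.041]
15.675 [ 619.56640624 -153.51688652   44.00611556] [-3.13501887e+00 -1.79232013e-03  1.00855858e+00] 21.67847351778357 [-8.33128079 10.69671052  6.51892955] [ 1.60868252  1.08169472 -0.01702072]
```

View pics/a7.png

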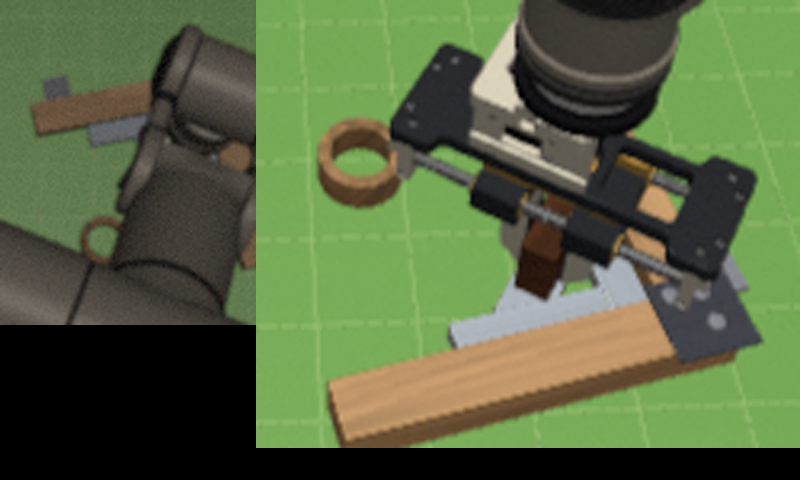

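Emit:
step_arm(increments="-0.0012 -0.004 0 0 0 0 -1; -0.0025 -0.0078 0 0 0 -0.3 -1; -0.0025 -0.0078 0 0 0 -0.3 -1; -0.0025 -0.0078 0 0 0 -0.3 -1")

```text
time: 16.18
tool_pos: [619.6, -153.3, 43.9]
tcp_rot: [-3.137, 0.006, 1.008]
contact_force: [-6.3, 10.6, 5.3]
grip_width: 21.9
```

```bash
python3 st.py; python3 look.py 8;  python3 - <<'E'
from h import *
g=lambda u,v:((u-256)/3.2+305-.35,v/3.2+265-.35)
for k,a,b in((0,g(325,352),g(635,306)),(7,g(332,380),g(640,304)),(8,g(332,380),g(640,304))):
    l=fr('side',k,a,b,32,w=2.5); print(k,deg(l[0][1],np.array([-1.,0])),l[1:])
# rail outer top edge too
for k,a,b in((0,g(333,405),g(672,350)),(8,g(345,440),g(672,358))):
    l=fr('side',k,a,b,32,w=2.5,n=40); print(k,'outer',deg(l[0][1],np.array([-1.,0])),l[1:])
E
```

```text
t 16.175 frame xy [46.79 48.6 ] z 43.93 yaw 57.78 F frame [11.78  3.75] 5.33 M [ 1.864  0.849 -0.055]
16.275 [ 619.62529012 -153.35777007   43.91686859] [-3.13730779  0.00564121  1.00842746] 21.800387575653676 [-8.19173858 11.09995263  4.87680712] [1.94420474 0.79383398 0.02372039]
0 -172.81620073871133 (np.float32(0.118841685), 30)
7 -167.37294646766992 (np.float32(0.21534045), 30)
8 -167.31277582391124 (np.float32(0.2073045), 30)Traceback (most recent call last):
  File "<stdin>", line 7, in <module>
TypeError: fr() got multiple values for argument 'n'
```

Rail image angle has swung 5.5°, matching its initial lean. I put my tilt correction on the wrong axis (roll and pitch refer to yawed axes), so I'm mending that.

Emit:
step_arm(increments="-0.002 0.003 0 0 0 0 -1; -0.004 0.006 0 0 0 0 -1; -0.005 0.006 0 0 0 0 -1; -0.005 0.006 0 0 0 0 -1")

```text
time: 16.77
tool_pos: [619.4, -153.5, 43.7]
tcp_rot: [3.141, 0.0, 1.009]
contact_force: [-6.6, 10.8, 2.9]
grip_width: 21.3
```

```bash
python3 st.py; python3 -c "
from plant import get_obs;print(get_obs()['tcp_rot'])"
```

```text
t 16.775 frame xy [46.72 48.79] z 43.72 yaw 57.79 F frame [12.  4.] 2.88 M [1.576 1.063 0.05 ]
[3.14123569e+00 1.00659705e-04 1.00865420e+00]
```

Emit:
step_arm(increments="0 0 0 0.3 0.4 0 -1; 0 0 0 0.5 0.7 0 -1; 0 0 0 0.5 0.7 0 -1; 0 0 0 0.5 0.7 0 -1; 0 0 0 0.5 0.7 0 -1")

```text
time: 17.4
tool_pos: [619.5, -153.4, 43.7]
tcp_rot: [-3.14, 0.001, 1.009]
contact_force: [-9.8, 9.9, 5.3]
grip_width: 22.0
```

```bash
python3 st.py; python3 look.py 9; python3 - <<'E'
from h import *
g=lambda u,v:((u-256)/3.2+305-.35,v/3.2+265-.35)
l=fr('side',9,g(332,380),g(640,304),32,w=2.5); print('rail',deg(l[0][1],np.array([-1.,0])),l[1:])
a=load('side',9)[0][265:385,360:520,::-1];b=load('top',9)[0][150:250,360:460,::-1]
o=np.zeros((600,800,3),np.uint8);o[:480,:640]=cv2.resize(a,(640,480),interpolation=cv2.INTER_CUBIC)
cv2.imwrite('pics/z9s.png',o[:480,:640]);cv2.imwrite('pics/z9t.png',cv2.resize(b,(600,600),interpolation=cv2.INTER_CUBIC))
E
```

```text
t 17.4 frame xy [46.76 48.75] z 43.74 yaw 57.79 F frame [11.82  7.35] 5.28 M [ 1.63   1.402 -0.013]
17.5 [ 619.48740431 -153.39612049   43.74491029] [-3.14027764e+00  8.78545508e-04  1.00869849e+00] 21.976443586784665 [-10.13337457   8.56335216   6.04953873] [ 1.55079613  1.43465737 -0.00528421]
rail -167.2378430411993 (np.float32(0.17438328), 30)
```

View pics/z9t.png

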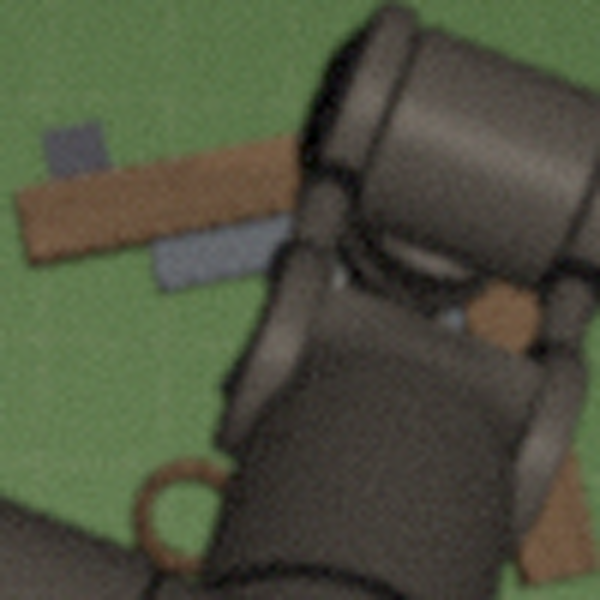

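View pics/a9.png

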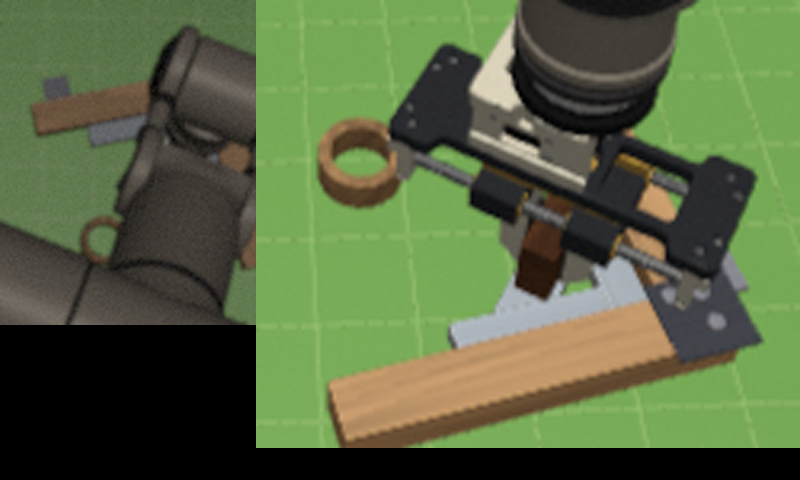

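```bash
python3 st.py; python3 -c "
from plant import close_job;print(close_job())"
```

```text
t 17.5 frame xy [46.77 48.74] z 43.74 yaw 57.79 F frame [10.62  7.95] 6.05 M [ 1.551  1.435 -0.005]
the job is handed in; nothing more can be done
None
```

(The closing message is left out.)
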